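Stand the flopped files back up

TASK

Two files have flopped over on the desk: a cardboard box file leans on the little wooden drawer box and a grey ring binder leans on the white lidded box. Push each of them back up with your fingers, so that both stand upright on their own on the desk, about where their feet are now; let them stop rocking before you finish. Only push them: do not lift or carry them, and do not shift or knock over anything else on the desk.

Things in the scene. Friction and masses are not known exactly. Their poses are not given: they have to be found in the camera images.
- box_file: Brown cardboard box file, rigid block 170 (x, spine at -x) x 60 (y) x 240 mm tall (z), 0.5 kg +-40%. Origin: centre of underside. Starts leaning 29 deg towards its own -y: its -y foot edge is on the desk, its -y face rests on the drawer box's top edge, its top overhanging by 61 mm. Its foot grips when the top is pushed; within 14 deg of vertical it drops upright, rocking 2-3 s.
- ring_binder: Grey ring binder, rigid block 180 (x, spine at -x) x 50 (y) x 210 mm tall (z), 0.45 kg +-40%. Origin: centre of underside. Starts leaning 31 deg towards its own +y: its +y foot edge is on the desk, its +y face rests on the lidded box's top edge, its top overhanging by 54 mm. Its foot grips when the top is pushed; within 13 deg of vertical it drops upright, rocking 2-3 s.
- drawer_box: Low wooden two-drawer desk box, fixed, 240 (x) x 120 (y) x 100 mm high, small knobs at -x. Origin: centre of its underside. The box file stands beyond its +y side and leans over its top.
- lidded_box: Low white lidded box, fixed, 240 (x) x 120 (y) x 90 mm high. Origin: centre of its underside. The ring binder stands beyond its -y side and leans over its top.
- mug: White mug, 80 mm across, 90 mm high, with a handle; loose, to be left alone. Origin: centre of its underside.
- stapler: Dark stapler, 125 x 36 mm, about 55 mm high; loose, to be left alone. Origin: centre of its underside.
- tape_roll: Roll of paper tape lying flat, 90 mm across, 48 mm high; loose, to be left alone. Origin: centre of its underside.
- glasses_case: Black glasses case, 160 x 60 x 36 mm; loose, to be left alone. Origin: centre of its underside.
- plant_pot: Terracotta pot, 100 mm across, 90 mm high; loose, to be left alone. Origin: centre of its underside.
- pen_cup: Dark metal pen cup, 76 mm across, 100 mm high; loose, to be left alone. Origin: centre of its underside.
- atlas: Thick blue book already standing upright, 60 x 170 mm, 230 mm high; loose, to be left alone. Origin: centre of its underside.
- mango: Green mango, 80 mm across, 76 mm high; loose, to be left alone. Origin: centre of its underside.
Not all that is in view belongs to the job. What is shaped like the ring_binder but purple is not meant. Several things have the shape of the box_file; the one meant has the colours described above.

How it is judged:
At the end, for the whole second after the job is handed in: Box file and ring binder both stand upright (within 3.4 degrees) with their undersides on the desk, at rest, each origin within 70 mm of where it was at the start (angle between each of box_file, ring_binder's own z axis and vertical below 0.06 rad and height (world z) of each of box_file, ring_binder below 0.006 m and distance of each of box_file, ring_binder from where it was at the start of the episode below 0.07 m and linear speed of each of box_file, ring_binder below 0.02 m/s); the robot touches nothing.
It fails at once if a file is lifted: the centre of its underside rises more than 35 mm above the desk (height (world z) of any of box_file, ring_binder above 0.035 m).
It fails at once if a file is carried or shoved more than 100 mm from its place (distance of any of box_file, ring_binder from where it was at the start of the episode above 0.1 m).
It fails at once if another loose thing is shifted by more than 25 mm (distance of any of mug, stapler, tape_roll, glasses_case, plant_pot, pen_cup, atlas, mango from where it was at the start of the episode above 0.025 m).
It fails at once if another loose thing is tipped by more than 20 degrees (angle between any of mug, stapler, tape_roll, glasses_case, plant_pot, pen_cup, atlas, mango's own z axis and vertical above 0.35 rad).
It also fails if it takes over 58 s, if anything falls off the work surface, if the arm or the gripper's body presses on something with over 40 N, if the wrist force passes 120 N, or if a joint passes its speed limit or range.

ROBOT

A 6-joint arm with a two-finger parallel gripper is mounted at the origin on the work surface. World frame = base frame: x ahead of the robot, y to its left, z up, the work surface at z = 0. Lengths are in m, angles in rad, forces in N, time in s.
With the tool pointing down it reaches from about 0.3 to 0.775 m from the base axis. Payload 14.6 kg.
Tool frame: the origin (TCP) lies at the very end of the fingers, on their centre line; the grasp point (between the pads) lies 19 mm behind it; z points along the fingers, y is the line along which they close (so a half turn about z gives the same grasp; the last joint's range is limited). The gripper opens to 94 mm and grips with 3 to 60 N. Pads are 16 mm wide; open, the fingers measure 119 mm over their backs; the gripper's body (75 mm by 177 mm) begins 78 mm behind the grasp point.
Start: joints at [1.15, 0.3, 1.521, -0, 1.321, -0.067], TCP at [0.191, 0.516, 0.205] pointing down, gripper open.
Joint ranges: [-3.03, 3.03], [-0.79, 2.21], [0.23, 2.52], [-1.04, 4.18], [0, 3.07], [-2.55, 2.55]. Speed limits (rad/s): [2.22, 2.22, 2.57, 3.14, 3.14, 3.14].

INTERFACE

Orientations are given as [roll, pitch, yaw] about the fixed x, y, z axes, in that order (R = Rz(yaw) Ry(pitch) Rx(roll)).
In Python, from station import ctrl gives the robot as it stands.
- The arm moves only by the tool carry_out, never from a script. Its argument "motion" is text: rows parted by semicolons, each of 7 numbers parted by spaces: the shift along the world's x, y, z in m, then the turn, a rotation vector about the world's x, y, z in degrees, then the closure in counts, from 0 (fully open) to 255 (shut). In form: dx dy dz wx wy wz hand; .... A call has 1 to 20 rows; each row shifts and turns the commanded pose from where the row before left it; what a row does not reach is not made up. A row lasts 1/12 s, in which the tool goes at most 41.7 mm and 7.16 degrees, less where a joint would pass 70% of its speed; a pose out of reach is approached as far as the arm can. A call is refused whole if a number of a shift passes 0.0417 or a number of a turn 7.16, either way. A call with a gripper value outside its range is refused whole. The fingers move at their own pace and stop on an object; "grip_force" is the grip in N (left out, the last holds). Time passes only in rows, so rows that do not move let the fingers close. It gives the time, the measured TCP pose, the force, the opening and the grip force at its end, in the units of the state.
- ctrl.get_obs(): the state, without advancing time (a new reading comes with each control period).
- ctrl.camera(name): name is "scene" or "side" or "wrist"; returns a dict with "pixels" (480x640x3 uint8, red, green, blue), "range_z" (480x640 float32, m along the optical axis (not along the pixel's ray), 0 where there is no reading), "K" (3x3 intrinsics, pixels), "position" and "attitude" of the camera in the world. Camera axes: x right, y up, looking along -z (the intrinsics and any distortion apply to the point x, -y, -z); pixel columns grow to the right and rows downward; lengths in m; the calibration is good to about 2 mm. A picture is of the moment at which its call begins.
- ctrl.hand_in(): hands the job in; it is judged then, once.
The state is a dict: "time_s": time; "qpos": joint angles; "joint_vel": joint speeds; "tau": joint torques, N m; "ee_pos": TCP position; "eef_rot": TCP orientation; "force": force on the tool from outside, world axes, zero at the start; "moment": the same for the moment, N m; "grip_width": finger opening in m; "grip_force": force on a finger pad.
Only numpy, scipy, OpenCV 4.12 (cv2) and the standard library are available. Lean on these libraries where they do the work, as an engineer would, in place of code of your own. Each camera call takes 0.05 s, during which the arm holds its last target. There are 200 camera calls.

## Working session

There is one attempt and no reset: what is moved stays moved. The work goes in short steps, Python scripts to look and compute and a tool call to move; the robot and the scene stay as the last step left them, time stands still between calls to the robot, and variables do not carry over. Pictures are saved under pics/ and viewed, at most 10 in all, crops included, and the job is handed in when it is done.

Besides the shell and the picture viewer there is one more tool, called after ">>>" as name(argument=value, ...) on one line, values as JSON. carry_out: Moves the arm, as the interface text tells. Its arguments: {"type":"object","properties":{"motion":{"type":"string"},"grip_force":{"type":"number"}},"required":["motion"]}

```bash
mkdir -p pics && cat > h.py <<'E'
import numpy as np,cv2
from station import ctrl
from scipy.spatial.transform import Rotation as R
def snap(n):
    c=ctrl.camera(n); np.savez(f'{n}.npz',**{k:np.array(v) for k,v in c.items()}); return c
def cloud(c):
    K=np.array(c['K']);z=np.array(c['range_z']);v,u=np.mgrid[:480,:640]
    P=np.stack([(u-K[0,2])/K[0,0]*z,-(v-K[1,2])/K[1,1]*z,-z],-1)
    a=np.array(c['attitude']); 
    M=R.from_euler('xyz',a).as_matrix() if a.shape==(3,) else (a if a.shape==(3,3) else R.from_quat(a).as_matrix())
    return P@M.T+np.array(c['position'])
E
python3 - <<'E'
from h import *
for n in ('scene','side'):
    c=snap(n); cv2.imwrite(f'pics/{n}0.png',c['pixels'][...,::-1]); print(n,c['position'],c['attitude'],c['K']); 
    P=cloud(c); print(P[300,320],P[240,100],P[400,500])
print(ctrl.get_obs())
E
```

```text
scene [1.24214569 0.24901408 1.01051948] [0.71640831 0.00885164 1.97435569] [[451.62581034   0.         323.35867998]
 [  0.         451.62581034 235.35360906]
 [  0.           0.           1.        ]]
[0.78424529 0.03857511 0.23195665] [ 7.08047443e-01 -7.06947412e-01  2.36680167e-04] [0.7722899  0.4380943  0.07588383]
side [1.48196527 0.28080046 1.25829898] [ 7.30302643e-01 -1.72287456e-03  1.90512773e+00] [[508.97758261   0.         324.09772217]
 [  0.         508.97758261 235.01655887]
 [  0.           0.           1.        ]]
[0.80895299 0.03824975 0.22007963] [ 0.67917248 -0.77658483 -0.00190252] [0.84857486 0.51202309 0.07913673]
{'time_s': 0.1, 'qpos': array([ 1.15041520e+00,  3.00408168e-01,  1.52149875e+00, -4.36553440e-06,
        1.32068309e+00, -6.66207320e-02]), 'joint_vel': array([ 5.95750172e-05, -1.03542014e-03, -1.89785933e-03, -1.23410356e-04,
        2.46383155e-04,  9.79735362e-04]), 'tau': array([ 1.89027873e-03, -5.32638967e+01, -3.53287768e+01,  7.09854439e-02,
        2.34634423e-02, -8.92676712e-05]), 'ee_pos': array([0.19045858, 0.51573272, 0.20495567]), 'eef_rot': array([-3.14059723e+00, -6.21759096e-05,  2.78783331e+00]), 'force': array([-0.51385528,  0.57578118,  0.19909365]), 'moment': array([ 0.01150731, -0.01456795, -0.0057305 ]), 'grip_force': 0.0, 'grip_width': 0.09394800579572835}
```

View pics/scene0.png

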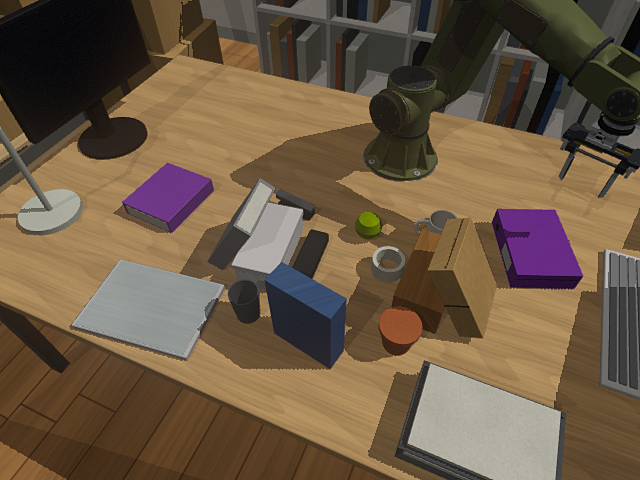

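View pics/side0.png

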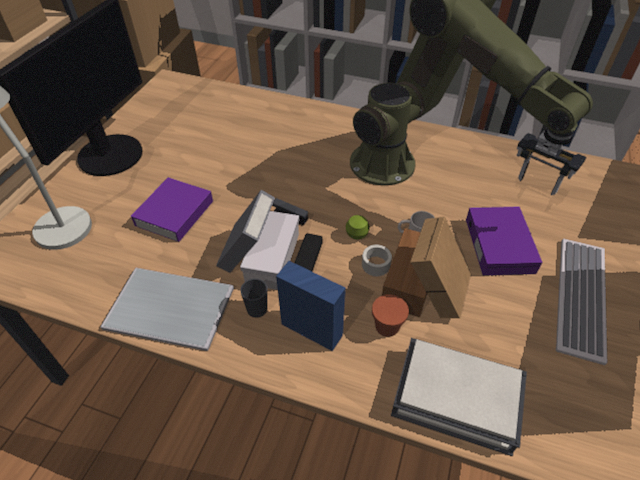

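The scene view shows the box file around (465,275), leaning left over the drawer box (420,280). The ring binder is around (243,222), leaning right over the white box (268,243). The atlas is at (305,315).

```bash
python3 - <<'E'
import cv2,numpy as np
a=cv2.imread('pics/scene0.png')
f=lambda x,y:cv2.resize(a[y:y+140,x:x+130],None,fx=3,fy=3,interpolation=cv2.INTER_CUBIC)
cv2.imwrite('pics/crop.png',np.hstack([f(200,165),f(380,205)]))
E
```

```text
(no output)
```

View pics/crop.png

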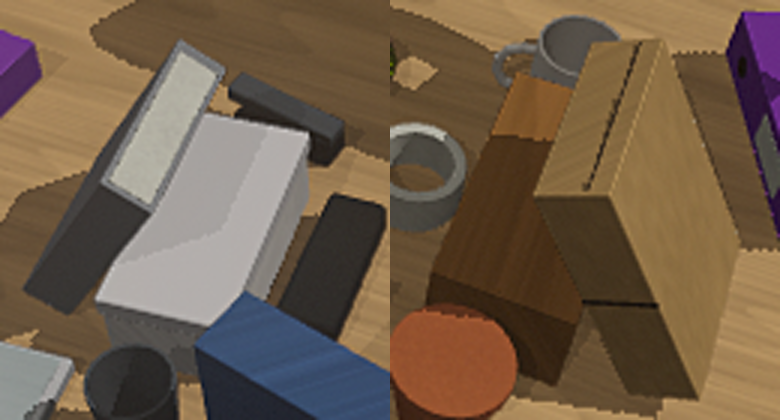

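The crop shows the binder's top face with corners at about (261,178), (275,188), (250,236) and (234,226). The box file's top face has corners at about (448,219), (470,218), (453,270) and (430,270).

```bash
python3 - <<'E'
from h import *
c=dict(np.load('scene.npz'));P=cloud(c);K=c['K'];M=R.from_euler('xyz',c['attitude']).as_matrix()
for n,q in (('binder',[(260.7,178.3),(274.7,188.3),(250,235.7),(234.3,226)]),('boxfile',[(447.7,219),(470,218.3),(452.7,270),(430,270)]),('atlas',[(279.5,263.5),(345,291),(331,304),(266,280)])):
    q=np.array(q);m=np.zeros((480,640),np.uint8)
    s=q.mean(0)+(q-q.mean(0))*.75
    cv2.fillPoly(m,[np.round(s).astype(int)],1);p=P[m>0];o=np.median(p,0)
    p=p[np.abs(p-o).max(1)<.15];o=p.mean(0);nn=np.linalg.svd(p-o)[2][2]; nn*=np.sign(nn[2])
    d=np.c_[(q[:,0]-K[0,2])/K[0,0],-(q[:,1]-K[1,2])/K[1,1],-np.ones(4)]@M.T
    t=((o-c['position'])@nn)/(d@nn);X=c['position']+d*t[:,None]
    print(n,'normal',nn.round(3),'tilt',np.degrees(np.arccos(nn[2])).round(1));print(X.round(3),np.linalg.norm(X-np.roll(X,-1,0),axis=1).round(3))
E
```

```text
binder normal [-0.071  0.517  0.853] tilt 31.4
[[ 0.479 -0.266  0.205]
 [ 0.477 -0.228  0.181]
 [ 0.652 -0.205  0.182]
 [ 0.655 -0.243  0.205]] [0.045 0.176 0.044 0.178]
boxfile normal [-0.016 -0.498  0.867] tilt 29.9
[[0.441 0.226 0.211]
 [0.446 0.274 0.239]
 [0.611 0.27  0.239]
 [0.609 0.225 0.213]] [0.056 0.165 0.052 0.169]
atlas normal [0.    0.003 1.   ] tilt 0.2
[[ 0.732 -0.08   0.231]
 [ 0.743  0.077  0.23 ]
 [ 0.783  0.062  0.23 ]
 [ 0.782 -0.087  0.231]] [0.158 0.043 0.149 0.051]
```

>>> carry_out(motion="0 0 0.036 0 0 0 0;0 0 0.036 0 0 0 0;0 0 0.036 0 0 0 0;0 0 0.036 0 0 0 0;0.028 -0.029 0 0 0 -5.8 0;0.028 -0.029 0 0 0 -5.8 0;0.028 -0.029 0 0 0 -5.8 0;0.028 -0.029 0 0 0 -5.8 0;0.028 -0.029 0 0 0 -5.8 0;0.028 -0.029 0 0 0 -5.8 0;0.028 -0.029 0 0 0 -5.8 0;0.028 -0.029 0 0 0 -5.8 0;0.028 -0.029 0 0 0 -5.8 0;0.028 -0.029 0 0 0 -5.8 0;0.028 -0.029 0 0 0 -5.8 0;0.028 -0.029 0 0 0 -5.8 0;0 0 0 0 0 0 0;0 0 0 0 0 0 0")

```text
time_s: 1.6
ee_pos: [0.5273, 0.1665, 0.3485]
eef_rot: [-3.14, 0.0, 1.57]
force: [-0.0, 0.2, 0.7]
grip_width: 0.0939
grip_force: 0.0
```

Now I'll descend beside the top edge and approach gently.

>>> carry_out(motion="0 0 -0.036 0 0 0 0;0 0 -0.036 0 0 0 0;0 0 -0.036 0 0 0 0;0 0 -0.036 0 0 0 0;0 0 -0.036 0 0 0 0;0 0 0 0 0 0 0;0 0.01 0 0 0 0 0;0 0.01 0 0 0 0 0;0 0.01 0 0 0 0 0;0 0.008 0 0 0 0 0;0 0.008 0 0 0 0 0;0 0.008 0 0 0 0 0;0 0.008 0 0 0 0 0")

```text
time_s: 2.68
ee_pos: [0.5266, 0.2309, 0.1699]
eef_rot: [3.141, -0.0, 1.573]
force: [-0.2, -0.9, 1.8]
grip_width: 0.0941
grip_force: 0.4
```

>>> carry_out(motion="0 0.006 0 0 0 0 0;0 0.006 0 0 0 0 0;0 0.006 0 0 0 0 0;0 0.006 0 0 0 0 0;0 0.006 0 0 0 0 0;0 0.005 0 0 0 0 0;0 0.005 0 0 0 0 0;0 0.004 0 0 0 0 0;0 0 0 0 0 0 0")

```text
time_s: 3.43
ee_pos: [0.5265, 0.2746, 0.1693]
eef_rot: [-3.141, -0.0, 1.574]
force: [0.0, -0.2, -1.0]
grip_width: 0.0942
grip_force: 0.0
```

```bash
python3 - <<'E'
from h import *
c=snap('scene'); cv2.imwrite('pics/s1.png',cv2.resize(c['pixels'][140:400,200:560,::-1],None,fx=2,fy=2)); print(ctrl.get_obs()['ee_pos'],ctrl.get_obs()['force'])
E
```

```text
[0.52647738 0.2742321  0.16936569] [-0.20732339  0.31929773  0.76762903]
```

View pics/s1.png

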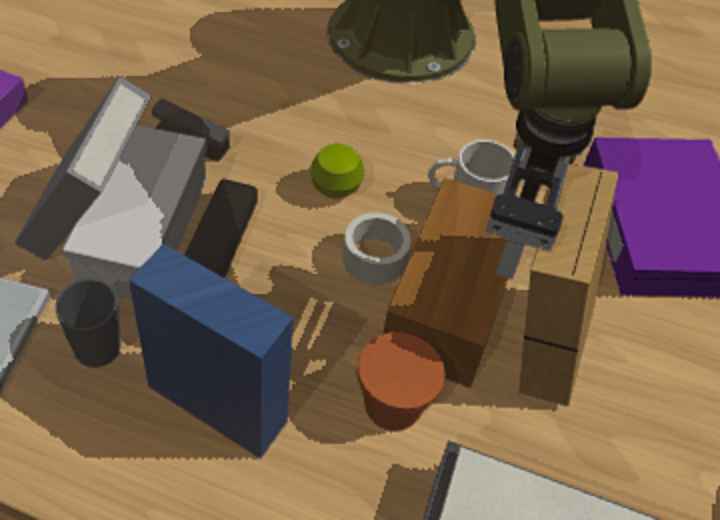

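The box file has left the fingers and is falling upright (near (565,290) in this crop). I'll back off, rise and let it rock.

>>> carry_out(motion="0 0 0 0 0 0 0;0 0 0 0 0 0 0;0 0 0 0 0 0 0;0 0 0 0 0 0 0;0 0 0 0 0 0 0;0 0 0 0 0 0 0;0 -0.02 0 0 0 0 0;0 -0.03 0 0 0 0 0;0 -0.03 0 0 0 0 0;0 -0.02 0 0 0 0 0;0 0 0.036 0 0 0 0;0 0 0.036 0 0 0 0;0 0 0.036 0 0 0 0;0 0 0.036 0 0 0 0;0 0 0.036 0 0 0 0;0 0 0 0 0 0 0")

```text
time_s: 4.82
ee_pos: [0.5275, 0.1741, 0.3568]
eef_rot: [3.131, -0.003, 1.573]
force: [-1.1, -0.1, 0.3]
grip_width: 0.094
grip_force: 0.0
```

```bash
python3 - <<'E'
from h import *
c=snap('scene'); P=cloud(c); print(ctrl.get_obs()['ee_pos'])
m=(P[...,2]>.2)&(P[...,2]<.26)&(P[...,0]>.4)&(P[...,0]<.65)&(P[...,1]>.2)&(P[...,1]<.45)
p=P[m];t=p[p[:,2]>.23];print(len(t),t.min(0),t.max(0)); o=t.mean(0);print(np.linalg.svd(t-o)[2][2])
E
```

```text
[0.5272039  0.17407118 0.35303874]
1799 [0.44160403 0.32142116 0.2301057 ] [0.61625439 0.38555377 0.24741849]
[-0.00852979  0.05871592 -0.99823829]
```

The box file is standing and rocking slightly. On to the binder.

>>> carry_out(motion="0.0034 -0.0372 0 0 0 0.8 0;0.0034 -0.0372 0 0 0 0.8 0;0.0034 -0.0372 0 0 0 0.8 0;0.0034 -0.0372 0 0 0 0.8 0;0.0034 -0.0372 0 0 0 0.8 0;0.0034 -0.0372 0 0 0 0.8 0;0.0034 -0.0372 0 0 0 0.8 0;0.0034 -0.0372 0 0 0 0.8 0;0.0034 -0.0372 0 0 0 0.8 0;0 0 0 0 0 0 0;0 0 -0.04 0 0 0 0;0 0 -0.04 0 0 0 0;0 0 -0.04 0 0 0 0;0 0 -0.04 0 0 0 0;0 0 -0.03 0 0 0 0;0 0 -0.01 0 0 0 0;0 0 0 0 0 0 0;0 0 0 0 0 0 0")

```text
time_s: 6.37
ee_pos: [0.5575, -0.1609, 0.1504]
eef_rot: [3.141, 0.0, 1.699]
force: [0.1, -0.6, 1.6]
grip_width: 0.0939
grip_force: 0.0
```

>>> carry_out(motion="0.0013 -0.01 -0.01 0 0 0 0;0.0013 -0.01 0 0 0 0 0;0.0013 -0.01 0 0 0 0 0;0.0013 -0.01 0 0 0 0 0;0.0008 -0.006 0 0 0 0 0;0.0008 -0.006 0 0 0 0 0;0.0008 -0.006 0 0 0 0 0;0.0008 -0.006 0 0 0 0 0;0.0008 -0.006 0 0 0 0 0;0.0008 -0.006 0 0 0 0 0;0.0008 -0.006 0 0 0 0 0;0.0008 -0.006 0 0 0 0 0;0.0008 -0.006 0 0 0 0 0;0.0008 -0.006 0 0 0 0 0;0.0006 -0.005 0 0 0 0 0;0 0 0 0 0 0 0")

```text
time_s: 7.7
ee_pos: [0.5709, -0.2669, 0.1393]
eef_rot: [-3.141, 0.0, 1.698]
force: [-0.9, 0.6, -0.0]
grip_width: 0.0942
grip_force: 0.0
```

```bash
python3 - <<'E'
from h import *
c=snap('scene'); cv2.imwrite('pics/s2.png',cv2.resize(c['pixels'][140:400,200:560,::-1],None,fx=2,fy=2)); print(ctrl.get_obs()['ee_pos'],ctrl.get_obs()['force'])
E
```

```text
[ 0.57089156 -0.2663502   0.1393031 ] [ 0.43739107  1.26177915 -0.8863962 ]
```

View pics/s2.png

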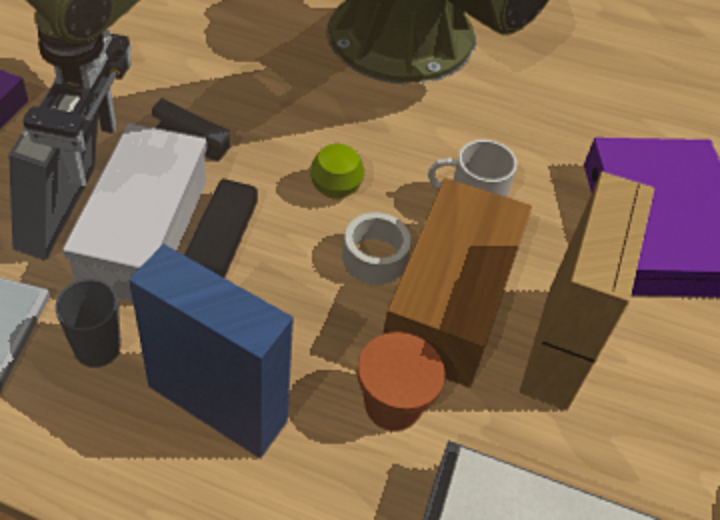

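The box file stands at (590,300), and the binder looks nearly upright at (45,195) with the fingers still close. I'll push a few mm more and then wait.

>>> carry_out(motion="0.0006 -0.005 0 0 0 0 0;0 0 0 0 0 0 0;0 0 0 0 0 0 0;0 0 0 0 0 0 0;0 0 0 0 0 0 0")

```text
time_s: 8.17
ee_pos: [0.5716, -0.2707, 0.1395]
eef_rot: [3.142, 0.0, 1.699]
force: [-0.4, -0.4, 0.2]
grip_width: 0.094
grip_force: 0.0
```

```bash
cat > chk.py <<'E'
from h import *
from scipy.spatial import cKDTree
o=ctrl.get_obs();print(o['time_s'],o['ee_pos'],o['force'])
P=cloud(snap('scene'))
for n,(x0,x1,y0,y1),h in (('box',(.4,.66,.28,.5),.24),('binder',(.44,.72,-.46,-.24),.21)):
    p=P[(P[...,0]>x0)&(P[...,0]<x1)&(P[...,1]>y0)&(P[...,1]<y1)]
    t=p[(abs(p[:,2]-h)<.012)]
    if len(t)<30: print(n,len(t));continue
    A=np.c_[t[:,:2],np.ones(len(t))];s=np.linalg.lstsq(A,t[:,2],rcond=None)[0]
    print(n,len(t),t.min(0).round(3),t.max(0).round(3),'tilt deg',np.degrees(s[:2]).round(1))
E
python3 chk.py
```

```text
8.1667 [ 0.57158698 -0.27071236  0.13950422] [-0.44927965 -0.43380786  0.24120645]
box 1844 [0.443 0.337 0.228] [0.617 0.401 0.246] tilt deg [-0.7  0.2]
binder 1175 [ 0.492 -0.418  0.198] [ 0.677 -0.253  0.22 ] tilt deg [-0.4 -1.9]
```

>>> carry_out(motion="0 0 0 0 0 0 0;0 0 0 0 0 0 0;-0.0013 0.01 0 0 0 0 0;-0.003 0.02 0 0 0 0 0;-0.004 0.03 0 0 0 0 0;-0.004 0.03 0 0 0 0 0;0 0 0.04 0 0 0 0;0 0 0.04 0 0 0 0;0 0 0.04 0 0 0 0;0 0 0.04 0 0 0 0;0 0 0.04 0 0 0 0;0 0 0 0 0 0 0;0 0 0 0 0 0 0;0 0 0 0 0 0 0;0 0 0 0 0 0 0;0 0 0 0 0 0 0;0 0 0 0 0 0 0;0 0 0 0 0 0 0;0 0 0 0 0 0 0;0 0 0 0 0 0 0")

```text
time_s: 9.88
ee_pos: [0.5592, -0.1809, 0.3392]
eef_rot: [-3.141, -0.0, 1.699]
force: [0.4, -0.1, -0.1]
grip_width: 0.094
grip_force: 0.0
```

>>> carry_out(motion="0 0 0 0 0 0 0;0 0 0 0 0 0 0;0 0 0 0 0 0 0;0 0 0 0 0 0 0;0 0 0 0 0 0 0;0 0 0 0 0 0 0;0 0 0 0 0 0 0;0 0 0 0 0 0 0;0 0 0 0 0 0 0;0 0 0 0 0 0 0;0 0 0 0 0 0 0;0 0 0 0 0 0 0;0 0 0 0 0 0 0;0 0 0 0 0 0 0;0 0 0 0 0 0 0;0 0 0 0 0 0 0;0 0 0 0 0 0 0;0 0 0 0 0 0 0;0 0 0 0 0 0 0;0 0 0 0 0 0 0")

```text
time_s: 11.55
ee_pos: [0.5593, -0.1809, 0.3394]
eef_rot: [3.142, 0.0, 1.699]
force: [-0.3, 0.2, -0.4]
grip_width: 0.0939
grip_force: 0.0
```

>>> carry_out(motion="0 0 0 0 0 0 0;0 0 0 0 0 0 0;0 0 0 0 0 0 0;0 0 0 0 0 0 0;0 0 0 0 0 0 0;0 0 0 0 0 0 0;0 0 0 0 0 0 0;0 0 0 0 0 0 0;0 0 0 0 0 0 0;0 0 0 0 0 0 0;0 0 0 0 0 0 0;0 0 0 0 0 0 0;0 0 0 0 0 0 0;0 0 0 0 0 0 0;0 0 0 0 0 0 0;0 0 0 0 0 0 0;0 0 0 0 0 0 0;0 0 0 0 0 0 0;0 0 0 0 0 0 0;0 0 0 0 0 0 0")

```text
time_s: 13.22
ee_pos: [0.5593, -0.1809, 0.3395]
eef_rot: [3.142, 0.0, 1.699]
force: [0.8, 0.7, 0.6]
grip_width: 0.0939
grip_force: 0.0
```

```bash
python3 chk.py && python3 chk.py && python3 -c "
from h import *
cv2.imwrite('pics/s3.png',ctrl.camera('scene')['pixels'][...,::-1])"
```

```text
13.2167 [ 0.55926282 -0.18086518  0.3394661 ] [0.75585475 0.66102221 0.61327833]
box 1835 [0.443 0.335 0.228] [0.617 0.4   0.245] tilt deg [-0.6  0.4]
binder 1135 [ 0.487 -0.385  0.198] [ 0.672 -0.313  0.217] tilt deg [ 0.1 -4.5]
13.2667 [ 0.55925996 -0.18088203  0.3394513 ] [-0.07777889 -0.03932549  1.37489537]
box 1837 [0.442 0.335 0.228] [0.617 0.4   0.246] tilt deg [-0.6  0.5]
binder 1128 [ 0.487 -0.384  0.198] [ 0.672 -0.31   0.216] tilt deg [ 0.1 -4.4]
```

View pics/s3.png

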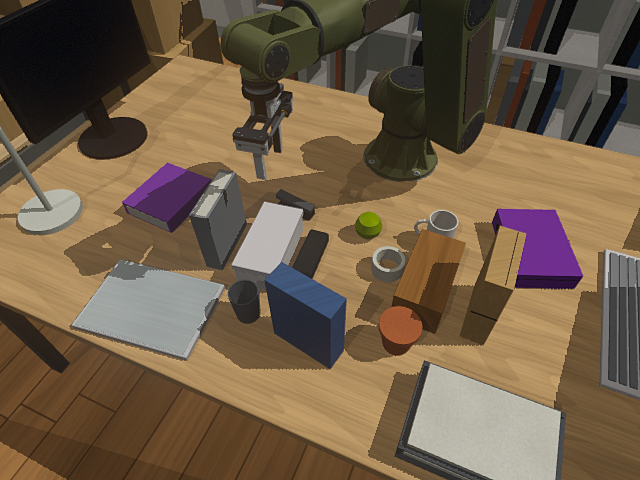

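Both files stand, at (495,285) and (218,220). The binder's tilt estimate may include points from its side face, so I'll refit using only the top after waiting a little longer.

>>> carry_out(motion="0 0 0 0 0 0 0;0 0 0 0 0 0 0;0 0 0 0 0 0 0;0 0 0 0 0 0 0;0 0 0 0 0 0 0;0 0 0 0 0 0 0;0 0 0 0 0 0 0;0 0 0 0 0 0 0;0 0 0 0 0 0 0;0 0 0 0 0 0 0;0 0 0 0 0 0 0;0 0 0 0 0 0 0")

```text
time_s: 14.37
ee_pos: [0.5593, -0.1809, 0.3395]
eef_rot: [3.142, 0.0, 1.699]
force: [-0.7, 0.3, -0.4]
grip_width: 0.0939
grip_force: 0.0
```

```bash
sed -i "s/    A=np/    e=np.array([-.13,.99]) if n=='binder' else np.array([0,1.]);w=t[:,:2]@e;mid=(np.percentile(w,2)+np.percentile(w,98))\/2;t=t[abs(w-mid)<.018]; t=t[abs(t[:,2]-np.median(t[:,2]))<.005]\n    A=np/" chk.py && python3 chk.py
```

```text
14.3667 [ 0.55925307 -0.18087494  0.33945726] [-0.67373655  0.31189468 -0.36778977]
box 1052 [0.444 0.349 0.235] [0.616 0.385 0.245] tilt deg [-0.2  0.2]
binder 694 [ 0.488 -0.374  0.207] [ 0.671 -0.32   0.216] tilt deg [ 0.  -0.5]
```

```bash
python3 -c "
from station import ctrl
print(ctrl.hand_in())"
```

```text
the job is handed in; nothing more can be done
None
```

Both files stand upright on their own about where their feet were, each within about 0.5° of vertical by the last camera measurement; the job was handed in at about 14.4 s, and no verdict was returned.

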